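Refit the dimmer knob at the make-up station and hold it pressed

ROBOT

A 7-joint arm with a two-finger parallel gripper is mounted at the origin on the work surface. World frame = base frame: x ahead of the robot, y to its left, z up, the work surface at z = 0. Lengths are in m, angles in rad, forces in N, time in s.
With the tool pointing down it reaches from about 0.35 to 0.9 m from the base axis. Payload 19.9 kg.
Tool frame: the origin (TCP) lies between the finger pads; the fingertips stand 19 mm ahead of it and the grasp point (between the pads) is the TCP; z points along the fingers, y is the direction in which the jaws open and shut (so a half turn about z gives the same grasp; the last joint's range is limited). The gripper opens to 94 mm and grips with 3 to 60 N. Pads are 16 mm wide; open, the fingers measure 119 mm over their backs; the gripper's body (75 mm by 177 mm) begins 78 mm behind the grasp point.
Start: joints at [1.284, 0.417, -0.01, 1.614, 0.005, 1.111, -0.053], TCP at [0.151, -0.606, 0.224] pointing down, gripper open.
Joint ranges: [-2.81, 2.81], [-0.39, 2.02], [-1.27, 1.25], [0.06, 2.57], [-1.19, 4.33], [0.19, 2], [-2.82, 2.82]. Speed limits (rad/s): [1.89, 1.89, 2.39, 2.39, 3.01, 3.01, 3.01].

INTERFACE

Orientations are given as a 3x3 rotation matrix whose columns are the frame's x, y, z axes.
In Python, from rig import robot gives the robot as it stands. Calls block until the motion is done:
- robot.move_ptp(position, orientation): joint-space move of the TCP to a pose.
- robot.move_linear(position, velocity=0.15, frame=None, threshold=None): straight line of the TCP; frame=None keeps the orientation; velocity is the mean speed in m/s. With threshold (N) it stops when the force on the tool has changed by that much, and returns True; else False.
- robot.goto_joints(angles): joint-space move.
- robot.gripper_to(opening): finger opening in m; the grip force is fixed at half the most; returns when the fingers have stopped.
- robot.pause(seconds).
- robot.ik(position, orientation): joint angles nearest the present ones, or None.
- robot.get_state(): the state.
- robot.grab_frame(name): name is "scene" or "top"; returns the picture (420x560x3 uint8, red, green, blue); there is no depth.
- robot.camera_info(name): a dict with "fx", "fy", "cx", "cy" (pixels), "dist" ([k1, k2, p1, p2, k3] as OpenCV has them; the pictures are not rectified), "rvec" (rotation vector, rad) and "tvec" (3), from world to camera coordinates, as OpenCV has them. Camera axes: x right, y down, z forward; pixel columns grow to the right and rows downward; lengths in m; the calibration is good to about 2 mm. A picture is of the moment at which its call begins. camera_info takes no time and is no camera call.
A pose or a line that the arm cannot do raises robot.PlanningError and nothing moves.
- robot.sign_off(): hands the job in, once; it reports no verdict.
The state is a dict: "time": time; "qpos": joint angles; "joint_vel": joint speeds; "effort": joint torques, N m; "ee_pos": TCP position; "tool_rot": TCP orientation; "force": force on the tool from outside, world axes, zero at the start; "moment": the same for the moment, N m; "opening": finger opening in m.
Only numpy, scipy, OpenCV 4.12 (cv2) and the standard library are available. Lean on these libraries where they do the work, as an engineer would, in place of code of your own. Each camera call takes 0.05 s, during which the arm holds its last target.

TASK

The knob has come off the light dimmer on the make-up table: pick it up, turn it so that the flat in its bore (on the side of its pointer nose) matches the flat of the dimmer's D-shaped shaft, and push it fully home on the shaft. Then press the knob right down against the shaft's spring and finish like that, the hand still on the knob and keeping the shaft pressed down. Leave the lotion bottle, the cream jar and the compact standing where they are.

Things in the scene. Friction and masses are not known exactly. Their poses are not given: they have to be found in the camera images.
- knob: Loose aluminium knob, about 80 g, upright on the table, bore down. Round fluted skirt 42 mm across, 18 mm high; on it a flat-sided bar grip 14 mm wide (y), 34 mm long (x -19 to +15 mm), z 18 to 42 mm; a nose 6 mm wide, 10 mm high continues the bar to x = +27 mm; a short black line on the bar's top is at the nose end. Origin: centre of the underside, on the bore axis; z up, x towards the nose.
- knob_nose (a point): Point near the end of the knob's nose, 25 mm from the knob's axis along its x, 18 mm above its underside; axes as the knob's. The knob's blind D-bore opens in the middle of its underside: 15.4 mm across, 14 mm deep, with one flat 3.2 mm from the axis, on the nose (+x) side.
- dimmer: Fixed grey dimmer box, 110 mm (x) by 130 mm (y), black top panel 55 mm above the table; the bare D-shaft stands upright in the middle of the panel in a ring of white ticks (no meaning for the job). Origin: centre of its underside, below the shaft's axis; z up. Its yaw says nothing about the shaft's flat.
- shaft_tip (a point): Centre of the steel D-shaft's upper end, 20 mm above the panel (75 mm above the table) unpressed. Shaft 14 mm across, one flat 2.5 mm from the axis, 1 mm end chamfer. z up; x points out through the flat: the knob fits with its x along this x (play 0.7 mm, 6 degrees). Fully home, the knob's origin is 14 mm below this point (shaft end on bore bottom). The shaft turns stiffly (0.08 N m).
- shaft (a joint): How far the shaft is pressed down into the dimmer, m: 0 free, 0.004 at the stop. A spring pushes it back up: 4 N at the start of the travel, 8 N at the stop; it does not latch. With the knob home and the shaft at the stop the knob's underside is 2 mm above the panel.
- lotion: Lotion bottle, 42 mm across, 120 mm high, standing; bystander. Origin: centre of its underside.
- cream_jar: White cream jar, 48 mm across, 42 mm high, standing; bystander. Origin: centre of its underside.
- compact: Shut round powder compact, 70 mm across, 16 mm high, lying flat; bystander. Origin: centre of its underside.
Mind the look-alikes: they are no part of the job. Leave any blue, brown or pink look-alike of the knob alone.

How it is judged:
By the outcome, as a careful person would: the job done as asked, in the order asked, and still so for the second after the job is handed in, while the arm keeps its last pose, push and grip.
It also fails if it takes over 42 s, if anything falls off the work surface, if the arm or the gripper's body presses on something with over 40 N, if the wrist force passes 120 N, or if a joint passes its speed limit or range.

## Working session

There is one attempt and no reset: what is moved stays moved. The work goes in short steps, each a Python script; the robot and the scene stay as the last script left them, time stands still between calls to the robot, and variables do not carry over. Pictures are saved under pics/ and viewed, and the job is handed in when it is done.

```bash
mkdir -p pics; ls; python3 - <<'E'
from rig import robot
import cv2
for n in("scene","top"):
    cv2.imwrite(f"pics/{n}0.png",robot.grab_frame(n)[:,:,::-1]); print(robot.camera_info(n))
s=robot.get_state();print(s['time'],s['ee_pos'],s['tool_rot'],s['force'],s['opening'])
E
```

```text
pics
{'fx': 446.06240102293253, 'fy': 446.06240102293253, 'cx': 286.430725993002, 'cy': 210.65730757798033, 'dist': array([-0.08937156,  0.        ,  0.        ,  0.        ,  0.        ]), 'rvec': array([ 0.7161193 ,  2.42545484, -1.30788152]), 'tvec': array([ 0.51111082, -0.10387382,  1.32495934])}
{'fx': 417.87656321437413, 'fy': 417.87656321437413, 'cx': 277.30906900528146, 'cy': 208.78922662649708, 'dist': array([0.03078292, 0.        , 0.        , 0.        , 0.        ]), 'rvec': array([ 2.17702867, -2.20904531,  0.06097439]), 'tvec': array([0.03171592, 0.62856802, 0.92037126])}
0.1 [ 0.15135037 -0.60606172  0.22388743] [[ 9.70207143e-01  2.42276647e-01 -3.55523164e-04]
 [ 2.42276891e-01 -9.70206567e-01  1.06106182e-03]
 [-8.78604081e-05 -1.11558481e-03 -9.99999374e-01]] [ 0.18448944  0.16524543 -0.65225939] 0.09418744395921931
```

View pics/scene0.png

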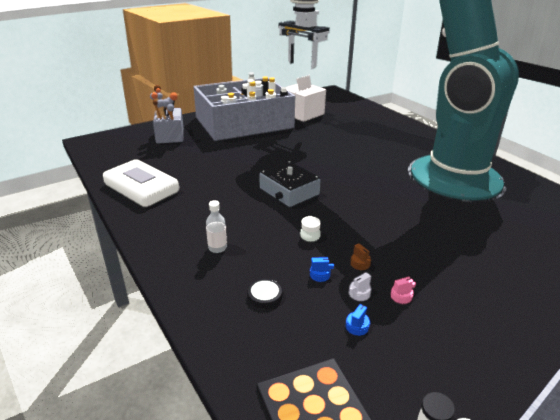

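View pics/top0.png

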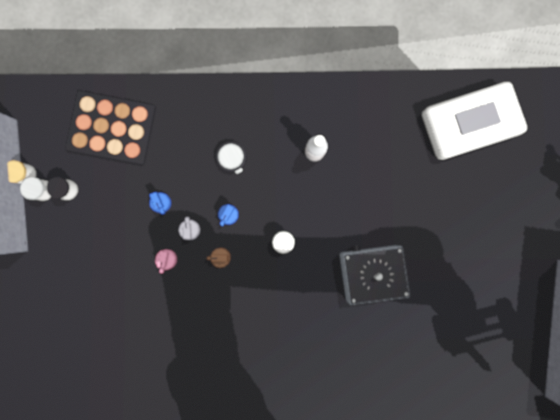

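The aluminium knob is at about (189,230) in the top view and (360,288) in the scene view. The dimmer shaft is at about (378,277) in the top view and (290,170) in the scene view. I'll zoom in on both.

```bash
cat > h.py <<'E'
import numpy as np, cv2
from rig import robot
def cam(n):
    c=robot.camera_info(n);K=np.array([[c['fx'],0,c['cx']],[0,c['fy'],c['cy']],[0,0,1]]);return K,c['dist'],c['rvec'],c['tvec']
def proj(n,P):
    K,d,r,t=cam(n);return cv2.projectPoints(np.array(P,float).reshape(-1,3),r,t,K,d)[0].reshape(-1,2)
def unproj(n,uv,z):
    K,d,r,t=cam(n);q=cv2.undistortPoints(np.array(uv,float).reshape(-1,1,2),K,d).reshape(-1,2)
    R=cv2.Rodrigues(r)[0];C=-R.T@t
    D=np.c_[q,np.ones(len(q))]@R
    return C+D*((z-C[2])/D[:,2])[:,None]
def crop(n,im,u,v,w,s,name,pts=None):
    x0,y0=int(u-w),int(v-w)
    c=cv2.resize(im[y0:y0+2*w,x0:x0+2*w],None,fx=s,fy=s,interpolation=cv2.INTER_CUBIC)
    if pts is not None:
        for p in pts: cv2.circle(c,(int((p[0]-x0+.5)*s),int((p[1]-y0+.5)*s)),2,(0,255,0),-1)
    return c
E
python3 - <<'E'
from h import *
t=cv2.imread('pics/top0.png');s=cv2.imread('pics/scene0.png')
r=np.hstack([crop('top',t,189,230,18,11,''),crop('top',t,378,277,18,11,'')])
q=np.hstack([crop('s',s,360,288,18,11,''),crop('s',s,290,170,18,11,'')])
cv2.imwrite('pics/z0.png',np.vstack([r,q])[:600])
print(unproj('top',[[189,230]],.03),unproj('scene',[[360,288]],.02),unproj('top',[[378,277]],.075),unproj('scene',[[290,168]],.075))
E
```

```text
[[0.58426949 0.21795375 0.03      ]] [[0.5896512  0.22670591 0.02      ]] [[ 0.48047077 -0.1849944   0.075     ]] [[ 0.4830383  -0.18236951  0.075     ]]
```

View pics/z0.png

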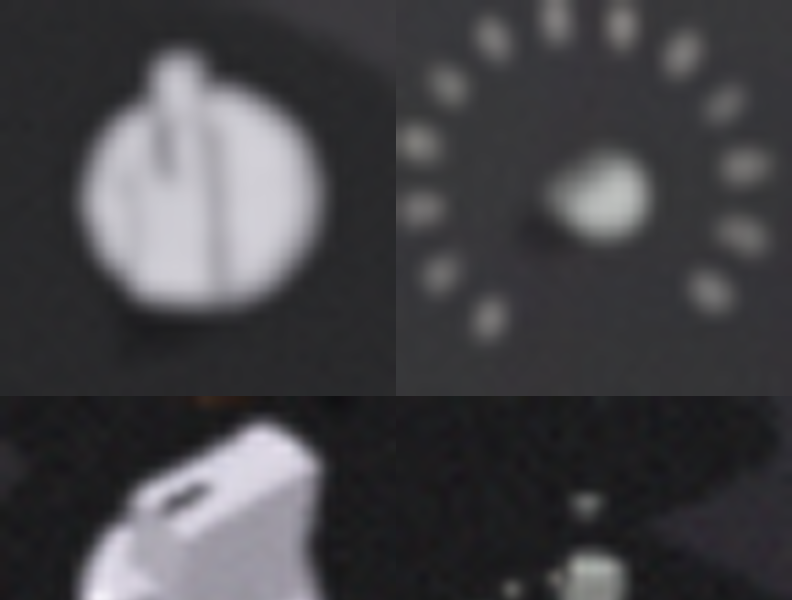

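```bash
python3 - <<'E'
from h import *
for n in("top","scene"):
    a=np.mean([robot.grab_frame(n).astype(float) for _ in range(6)],0); np.save(f'avg_{n}.npy',a)
t=np.load('avg_top.npy')[:,:,::-1].astype(np.uint8);s=np.load('avg_scene.npy')[:,:,::-1].astype(np.uint8)
cv2.imwrite('pics/z1.png',np.hstack([crop('t',t,378,277,10,20,''),crop('s',s,290,171,10,20,'')]))
cv2.imwrite('pics/z1k.png',np.hstack([crop('t',t,189,230,16,12,''),crop('s',s,360,288,16,12,'')]))
E
```

```text
(no output)
```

View pics/z1.png

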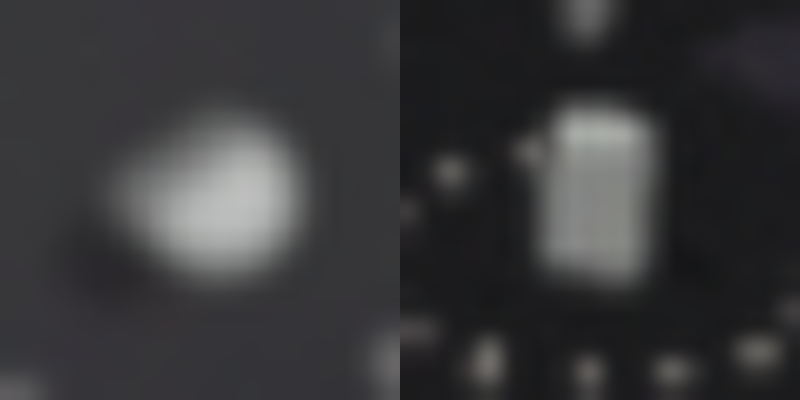

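View pics/z1k.png

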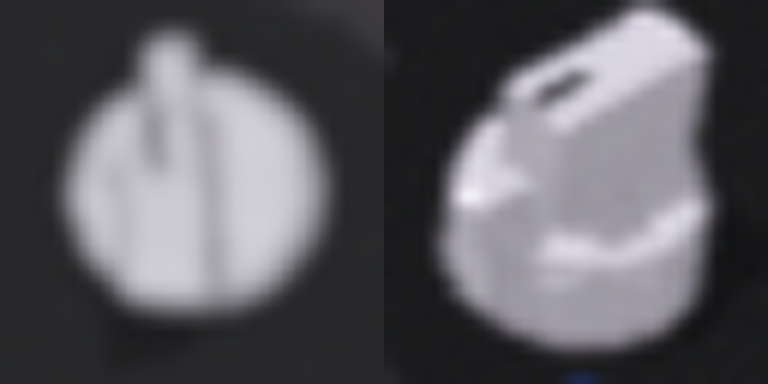

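```bash
cat > fit.py <<'E'
from h import *
from scipy.optimize import minimize
S=10
def dpoly(r,f,n=120):
    a=np.linspace(0,2*np.pi,n,endpoint=False);p=np.c_[np.cos(a),np.sin(a)]*r
    if f is not None:p[:,0]=np.minimum(p[:,0],f)
    return p
def camC(n):
    K,d,r,t=cam(n);return -cv2.Rodrigues(r)[0].T@t
def prism(p,z0,z1): # faces list (verts, normal,label)
    F=[]
    N=len(p)
    for i in range(N):
        a,b=p[i],p[(i+1)%N];e=b-a;L=np.hypot(*e)
        if L<1e-9: continue
        n=np.array([e[1],-e[0],0])/L
        F.append((np.array([[*a,z0],[*b,z0],[*b,z1],[*a,z1]]),n))
    F.append((np.c_[p,np.full(N,z1)],np.array([0,0,1.])))
    return F
def render(n,parts,x,y,yaw,win,z):
    """parts list of (faces,labelbase) painted in order; returns design matrix pixels x cols"""
    x0,y0,w,h=win
    c,s=np.cos(yaw),np.sin(yaw);R=np.array([[c,-s,0],[s,c,0],[0,0,1]]);T=np.array([x,y,z])
    C=camC(n)
    lab=np.zeros((h*S,w*S),np.int32);norms=[(0,np.zeros(3))]
    for k,F in enumerate(parts):
        for v,nn in F:
            V=v@R.T+T;nw=R@nn
            if nw@(C-V.mean(0))<=0: continue
            uv=proj(n,V)
            q=((uv-[x0,y0]+.5)*S-.5)
            norms.append((1,nw));cv2.fillPoly(lab,[np.round(q*16).astype(np.int32)],len(norms)-1,shift=4)
    return lab,norms
E
cat > fs.py <<'E'
from fit import *
from scipy.optimize import lsq_linear
img={n:np.load(f'avg_{n}.npy').mean(2) for n in('top','scene')}
win={'top':(370,269,17,17),'scene':(283,162,14,17)}
P=[prism(dpoly(.007,.0025),.055,.075)]
def cost(n,x,y,yaw,full=False):
    x0,y0,w,h=win[n]
    lab,no=render(n,P,x,y,yaw,win[n],0)
    fl=np.array([np.cos(yaw),np.sin(yaw),0])
    B=[]
    tab=np.zeros((len(no),6));tab[0,0]=1
    for i,(k,m) in enumerate(no):
        if not k: continue
        if m[2]>.5: tab[i,1]=1
        elif m@fl>.999: tab[i,2]=1
        else: tab[i,3:]=[1,m[0],m[1]]
    B=tab[lab]
    B=cv2.GaussianBlur(B,(0,0),.6*S)
    B=B.reshape(h,S,w,S,6).mean((1,3)).reshape(-1,6)
    I=img[n][y0:y0+h,x0:x0+w].reshape(-1)
    wt=np.ones(len(I))
    # mask ticks: bright pixels far from shaft
    uv=proj(n,[[X0[n][0],X0[n][1],.065]])[0]
    yy,xx=np.mgrid[y0:y0+h,x0:x0+w];d=np.hypot(xx-uv[0],yy-uv[1]).reshape(-1)
    wt[d>7]=0
    A=np.vstack([B*wt[:,None],0.3*np.eye(6)[[3,4,5]]*[0,0,0,0,1,1]]);b=np.r_[I*wt,0,0,0]
    c=np.linalg.lstsq(A,b,rcond=None)[0];r=(B@c-I)*wt
    return (r@r,c) if full else r@r
X0={'top':(.4805,-.185),'scene':(.483,-.1824)}
for n in('top','scene'):
    res=[]
    for yd in range(0,360,15):
        o=minimize(lambda p:cost(n,p[0]/1000+X0[n][0],p[1]/1000+X0[n][1],np.radians(yd+10*p[2])),[0,0,0],method='Nelder-Mead',options=dict(initial_simplex=[[0,0,0],[2,0,0],[0,2,0],[0,0,1]],maxiter=60,xatol=.03,fatol=.5))
        p=o.x;res.append((o.fun,p[0]/1000+X0[n][0],p[1]/1000+X0[n][1],(yd+10*p[2])%360))
    res.sort();print(n)
    for r in res[:7]:print(np.round(r,4),np.round(cost(n,r[1],r[2],np.radians(r[3]),True)[1],0))
E
time python3 fs.py; python3 - <<'E'
import sys;sys.path.insert(0,'.')
from h import *
print(robot.get_state()['time'])
from fit import camC
print(camC('top'),camC('scene'))
print(unproj('top',[[189,211],[189,230]],.03))
E
```

```text
0.7
[0.57673227 0.02279734 0.95396388] [1.08270127 0.68362464 0.62286162]
[[0.62622627 0.21785015 0.03      ]
 [0.58426949 0.21795375 0.03      ]]Traceback (most recent call last):
  File "fs.py", line 33, in <module>
    o=minimize(lambda p:cost(n,p[0]/1000+X0[n][0],p[1]/1000+X0[n][1],np.radians(yd+10*p[2])),[0,0,0],method='Nelder-Mead',options=dict(initial_simplex=[[0,0,0],[2,0,0],[0,2,0],[0,0,1]],maxiter=60,xatol=.03,fatol=.5))
    res = _minimize_neldermead(fun, x0, args, callback, bounds=bounds,
                               **options)
    fxr = func(xr)
    fx = function(np.copy(x), *(wrapper_args + args))
  File "fs.py", line 33, in <lambda>
    o=minimize(lambda p:cost(n,p[0]/1000+X0[n][0],p[1]/1000+X0[n][1],np.radians(yd+10*p[2])),[0,0,0],method='Nelder-Mead',options=dict(initial_simplex=[[0,0,0],[2,0,0],[0,2,0],[0,0,1]],maxiter=60,xatol=.03,fatol=.5))
                        ~~~~^^^^^^^^^^^^^^^^^^^^^^^^^^^^^^^^^^^^^^^^^^^^^^^^^^^^^^^^^^^^^^^^
  File "fs.py", line 8, in cost
    lab,no=render(n,P,x,y,yaw,win[n],0)
           ~~~~~~^^^^^^^^^^^^^^^^^^^^^^
  File "fit.py", line 30, in render
    uv=proj(n,V)
  File "h.py", line 6, in proj
    K,d,r,t=cam(n);return cv2.projectPoints(np.array(P,float).reshape(-1,3),r,t,K,d)[0].reshape(-1,2)
            ~~~^^^
  File "h.py", line 4, in cam
    c=robot.camera_info(n);K=np.array([[c['fx'],0,c['cx']],[0,c['fy'],c['cy']],[0,0,1]]);return K,c['dist'],c['rvec'],c['tvec']
ValueError: time passes only in moves, steps and waits

real	0m19.089s
user	0m5.210s
sys	0m1.454s
```

```bash
python3 - <<'E'
from rig import robot
import pickle
pickle.dump({n:robot.camera_info(n) for n in('top','scene')},open('cam.pkl','wb'))
E
sed -i 's/^from rig import robot/import pickle,os\nCI=pickle.load(open("\.\/cam.pkl","rb"))/; s/robot.camera_info(n)/CI[n]/' h.py
time python3 fs.py
```

```text
top
[ 6.6192113e+03  4.8180000e-01 -1.8680000e-01  3.9031700e+01] [ 58. 183. 135. 143. -13. -12.]
[ 6.6352551e+03  4.8180000e-01 -1.8680000e-01  3.9233600e+01] [ 57. 183. 136. 146. -14. -13.]
[ 6.6463079e+03  4.8180000e-01 -1.8670000e-01  3.8884500e+01] [ 58. 184. 135. 142. -13. -11.]
[ 6.651297e+03  4.818000e-01 -1.868000e-01  3.954870e+01] [ 57. 183. 136. 146. -14. -13.]
[ 6.6705138e+03  4.8180000e-01 -1.8680000e-01  3.9266400e+01] [ 58. 183. 136. 144. -14. -13.]
[ 6.6752816e+03  4.8170000e-01 -1.8670000e-01  3.7142000e+01] [ 58. 183. 138. 133. -15. -13.]
[ 6.6808659e+03  4.8180000e-01 -1.8680000e-01  3.5391800e+01] [ 58. 183. 136. 140. -21. -18.]
scene
[ 4.6136661e+03  4.8200000e-01 -1.8700000e-01  3.6328400e+01] [ 29. 179. 132. 130.  -2.  -1.]
[ 4.6271842e+03  4.8200000e-01 -1.8720000e-01  3.2670400e+01] [ 29. 177. 132. 137.  -4.  -3.]
[ 4.6289423e+03  4.8200000e-01 -1.8700000e-01  3.4479500e+01] [ 29. 178. 132. 130.  -2.  -2.]
[ 4.6296939e+03  4.8200000e-01 -1.8710000e-01  3.2896900e+01] [ 29. 177. 132. 138.  -4.  -2.]
[ 4.6308519e+03  4.8200000e-01 -1.8720000e-01  3.2994900e+01] [ 29. 177. 132. 138.  -3.  -2.]
[ 4.6339014e+03  4.8200000e-01 -1.8690000e-01  3.6089200e+01] [ 29. 180. 132. 132.  -1.  -3.]
[ 4.6351732e+03  4.8200000e-01 -1.8700000e-01  3.8209300e+01] [ 29. 179. 132. 133.  -0.  -3.]
real	2m18.661s
user	2m5.631s
sys	0m0.300s
```

```bash
cat > fk.py <<'E'
from fit import *
img={n:np.load(f'avg_{n}.npy').mean(2) for n in('top','scene')}
win={'top':(172,210,36,36),'scene':(342,266,36,36)}
def box(x0,x1,y,z0,z1): return prism(np.array([[x0,-y],[x1,-y],[x1,y],[x0,y]]),z0,z1)
def parts(NZ): return [prism(dpoly(.021,None,40),0,.018),box(-.019,.015,.007,.018,.042),box(.015,.027,.003,NZ[0],NZ[1])]
def cost(n,x,y,yaw,NZ,full=False):
    x0,y0,w,h=win[n]
    lab,no=render(n,parts(NZ),x,y,yaw,win[n],0)
    tab=np.zeros((len(no),5));tab[0,0]=1
    for i,(k,m) in enumerate(no):
        if not k: continue
        if m[2]>.5: tab[i,1]=1
        else: tab[i,2:]=[1,m[0],m[1]]
    B=cv2.GaussianBlur(tab[lab],(0,0),.6*S).reshape(h,S,w,S,5).mean((1,3)).reshape(-1,5)
    I=img[n][y0:y0+h,x0:x0+w].reshape(-1).copy()
    A=np.vstack([B,0.3*np.eye(5)[[3,4]]]);b=np.r_[I,0,0]
    c=np.linalg.lstsq(A,b,rcond=None)[0];r=np.clip(B@c-I,-60,60)
    return (r@r,(B@c).reshape(h,w)) if full else r@r
if __name__=="__main__":
  for NZ in((.013,.023),(.018,.028)):
   for n in('top','scene'):
    res=[]
    for yd in (-10,0,10):
        f=lambda p:cost(n,p[0]/1000+.585,p[1]/1000+.22,np.radians(yd+10*p[2]),NZ)
        o=minimize(f,[0,0,0],method='Nelder-Mead',options=dict(initial_simplex=[[0,0,0],[3,0,0],[0,3,0],[0,0,1]],maxiter=60,xatol=.03,fatol=5))
        p=o.x;res.append((o.fun,p[0]/1000+.585,p[1]/1000+.22,(yd+10*p[2])))
    res.sort();print(n,NZ)
    for r in res:print(np.round(r,4))
E
time timeout 500 python3 fk.py
```

```text
top (0.013, 0.023)
[1.48538657e+05 5.86000000e-01 2.22700000e-01 6.04090000e+00]
[1.50784893e+05 5.86000000e-01 2.22600000e-01 6.63410000e+00]
[1.52076185e+05 5.85900000e-01 2.22600000e-01 7.31950000e+00]
scene (0.013, 0.023)
[1.60569127e+05 5.85000000e-01 2.21900000e-01 3.04590000e+00]
[1.60809191e+05 5.85100000e-01 2.21800000e-01 3.29350000e+00]
[1.61423684e+05 5.85100000e-01 2.21800000e-01 4.64900000e+00]
top (0.018, 0.028)
[1.45952637e+05 5.85900000e-01 2.22600000e-01 4.48620000e+00]
[1.46265552e+05 5.85900000e-01 2.22700000e-01 4.16960000e+00]
[1.47294283e+05 5.85700000e-01 2.22700000e-01 2.75110000e+00]
scene (0.018, 0.028)
[1.54154587e+05 5.85200000e-01 2.21900000e-01 4.34260000e+00]
[1.54384427e+05 5.85200000e-01 2.21900000e-01 4.14530000e+00]
[1.54548609e+05 5.85200000e-01 2.21900000e-01 4.16610000e+00]
real	1m9.531s
user	1m4.874s
sys	0m0.347s
```

Both cameras agree. The shaft is at (0.482, -0.187) with its flat at about 37°, and the knob is at (0.5855, 0.2223) with yaw about 4.3°. Next I'll check reachability and grasp it.

```bash
cat > m.py <<'E'
import numpy as np
from rig import robot
def Rz(deg,flip=False):
    a=np.radians(deg+(180 if flip else 0));c,s=np.cos(a),np.sin(a)
    return np.array([[c,s,0],[s,-c,0],[0,0,-1.]])
def st(t=''):
    s=robot.get_state();print(t,'t%.2f'%s['time'],np.round(s['ee_pos'],4),'yaw%.1f'%np.degrees(np.arctan2(s['tool_rot'][1,0],s['tool_rot'][0,0])),'F',np.round(s['force'],1),'M',np.round(s['moment'],2),'op%.4f'%s['opening']);return s
E
python3 - <<'E'
from m import *
for f in(0,1):
    print(f,*[np.round(q,2) if (q:=robot.ik(p,Rz(y,f))) is not None else None for p,y in(([.5855,.2223,.15],4.3),([.5855,.2223,.04],4.3),([.482,-.187,.15],37),([.482,-.187,.097],37))])
E
```

```text
0 [ 0.13  0.61 -0.77  1.66  0.47  1.06 -2.27] [ 0.01  0.72 -0.58  1.72  0.5   0.86 -2.29] [ 0.66  0.34 -0.42  1.94  0.18  0.89 -0.77] [ 0.65  0.42 -0.4   1.98  0.23  0.79 -0.82]
1 [ 0.3   0.74 -1.05  1.65  0.69  1.16  0.72] [ 0.3   0.94 -1.06  1.71  0.92  1.08  0.57] [ 1.16  0.54 -1.08  1.93  0.57  1.02  2.04] [ 1.15  0.66 -1.08  1.96  0.72  0.97  1.92]
```

```bash
python3 - <<'E'
from m import *
import cv2
robot.gripper_to(.045); st('g')
R=Rz(4.3)
robot.move_ptp([.5855,.2223,.12],R); s0=st('above')
robot.move_linear([.5855,.2223,.041],velocity=.08,threshold=8); st('down')
cv2.imwrite('pics/g0.png',np.hstack([robot.grab_frame("scene")[180:360,260:460,::-1],robot.grab_frame("top")[140:320,90:290,::-1]]).repeat(2,0).repeat(2,1))
robot.gripper_to(0.0); st('closed')
E
```

```text
g t1.59 [ 0.1515 -0.6064  0.2244] yaw14.0 F [-0.2  0.2 -0.3] M [-0.    0.02 -0.03] op0.0451
above t4.88 [0.5858 0.2216 0.12  ] yaw4.2 F [-0.4 -0.1 -0. ] M [ 0.06  0.04 -0.01] op0.0450
down t6.02 [0.5858 0.2224 0.0415] yaw4.3 F [-0.4  0.5  0.1] M [ 0.02 -0.02 -0.01] op0.0453
closed t6.71 [0.5855 0.2223 0.041 ] yaw4.3 F [ 0.2 -1.2  1.4] M [-0.08  0.02 -0.02] op0.0140
```

View pics/g0.png

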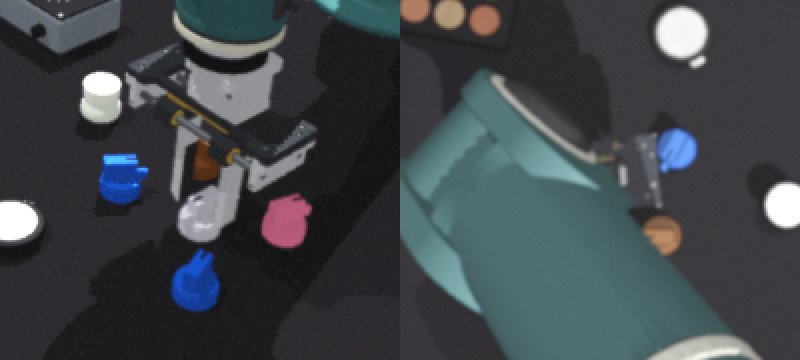

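The fingers straddle the knob's bar and closed to 14.0 mm, which is the bar width. Next I'll lift it, carry it over the shaft and check.

```bash
python3 - <<'E'
from m import *
import cv2
robot.move_linear([.5855,.2223,.20],velocity=.12); st('up')
robot.move_ptp([.482,-.187,.16],Rz(37)); st('over')
robot.move_linear([.482,-.187,.122],velocity=.08); st('near')
im=robot.grab_frame("scene");cv2.imwrite('pics/n0.png',im[120:220,230:350,::-1].repeat(5,0).repeat(5,1))
E
```

```text
up t8.18 [0.5852 0.2222 0.1993] yaw4.3 F [ 0.2  0.4 -0.7] M [-0.   -0.04 -0.04] op0.0138
over t9.75 [ 0.4825 -0.1862  0.1601] yaw37.0 F [-0.6  1.2 -1.3] M [-0.01  0.03  0.01] op0.0140
near t10.38 [ 0.4821 -0.1868  0.1219] yaw37.0 F [-0.6  0.4 -0.3] M [-0.03 -0.03 -0.01] op0.0138
```

View pics/n0.png

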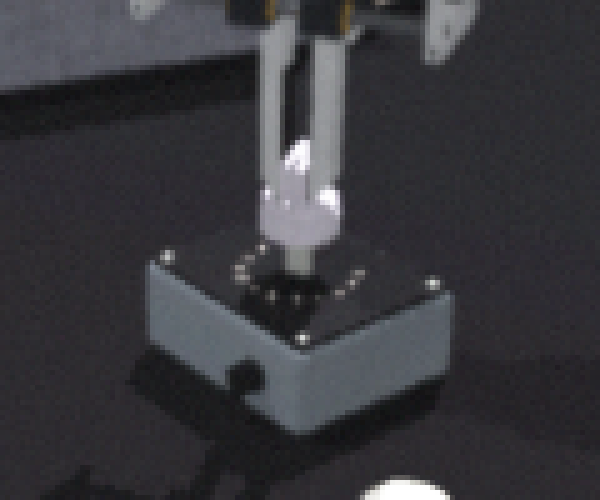

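The knob is held upright and centred over the shaft (shaft at about x=298 in this crop, skirt spanning 260–340). I'll lower it with a force guard.

```bash
python3 - <<'E'
from m import *
r=robot.move_linear([.482,-.187,.102],velocity=.03,threshold=3.5); print(r); st('ins'); robot.pause(.1); st()
E
```

```text
False
ins t11.24 [ 0.4821 -0.1869  0.1021] yaw37.0 F [-0.3  1.1 -0.4] M [-0.03 -0.01  0.  ] op0.0138
 t11.34 [ 0.4821 -0.187   0.1021] yaw37.0 F [-0.7  0.8 -1. ] M [-0.   -0.01  0.02] op0.0134
```

It slid to home height with almost no force, so the D-fit matched. Now I'll press to the stop.

```bash
python3 - <<'E'
from m import *
import cv2
for z in(.1005,.099,.0985):
    r=robot.move_linear([.482,-.187,z],velocity=.02,threshold=20); robot.pause(.1);print(r); st(z)
r=robot.move_linear([.482,-.187,.096],velocity=.01,threshold=12); print(r);st('stop'); robot.pause(.3); st()
im=robot.grab_frame("scene");cv2.imwrite('pics/n1.png',im[120:220,230:350,::-1].repeat(5,0).repeat(5,1))
E
```

```text
False
0.1005 t11.69 [ 0.4822 -0.187   0.1007] yaw37.0 F [ 0.7 -0.7  3.2] M [-0.07 -0.07  0.04] op0.0135
False
0.099 t12.04 [ 0.4822 -0.187   0.0991] yaw37.0 F [0.7 0.4 5.5] M [-0.16 -0.16 -0.01] op0.0136
False
0.0985 t12.39 [ 0.4822 -0.187   0.0986] yaw37.0 F [ 1.1 -1.2  5.8] M [-0.09 -0.17 -0.04] op0.0142
True
stop t12.63 [ 0.4823 -0.187   0.0977] yaw37.0 F [-4.5  0.8 15.2] M [ 0.1   1.03 -0.03] op0.0139
 t12.93 [ 0.4823 -0.187   0.0977] yaw37.0 F [-3.4  1.1 14.9] M [ 0.22  0.96 -0.02] op0.0135
```

View pics/n1.png

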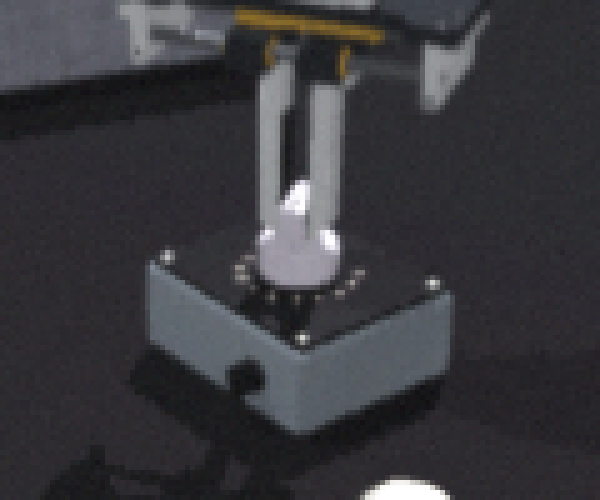

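```bash
python3 - <<'E'
from h import *
from rig import robot
print(proj('scene',[[.482,-.187,.081],[.482,-.187,.057]]))
a=robot.grab_frame('scene').astype(int);b=np.load('avg_scene.npy')
d=np.abs(a-b).mean(2)
for n,(u,v) in dict(lotion=(217,228),jar=(310,228),compact=(265,292)).items(): print(n,d[v-12:v+12,u-12:u+12].mean())
print('pink/blue/brown',[d[v-8:v+8,u-8:u+8].mean() for u,v in((403,290),(320,268),(358,320),(361,258))])
s=robot.get_state();print(s['time'],s['ee_pos'],s['force'])
robot.sign_off()
E
```

```text
[[289.40758699 165.20286939]
 [289.18690227 173.19343978]]
lotion 1.3149112654320985
jar 8.565972222222221
compact 38.35030864197532
pink/blue/brown [np.float64(10.567274305555555), np.float64(11.9921875), np.float64(3.5807291666666665), np.float64(1.6226128472222223)]
13.0333 [ 0.48230225 -0.18700906  0.09768299] [-3.03944857  0.96473914 14.44217694]
the job is handed in; nothing more can be done
```

The compact region shows a large difference, so I'm checking whether that's a shadow or movement.

```bash
python3 - <<'E'
from h import *
from rig import robot
a=robot.grab_frame('scene');b=np.load('avg_scene.npy').astype(np.uint8)
w=np.s_[200:340,200:430]
cv2.imwrite('pics/cmp.png',np.vstack([b[w],a[w]])[:,:,::-1].repeat(2,0).repeat(2,1))
E
```

```text
the job is handed in; nothing more can be done
```

The knob is on the dimmer shaft, pressed to its stop, and the hand is still holding it there. One bystander check, on the compact, stayed unresolved.

**What I did:**
- **Finding:** I located the shaft at about (0.482, -0.187), flat at about 37°, and the knob at about (0.586, 0.222), yaw about 4°. The two cameras agreed to within about 1 mm.
- **Fitting:** I gripped the knob by its bar (opening 14.0 mm), turned it to 37° and lowered it onto the shaft. It reached its home height without jamming.
- **Pressing:** From home the spring force rose to about 6 N, then hit a hard stop near 4 mm of travel. I signed off at 13 s with about 14 N held, against the spring's 8 N.

**Last checks:**
- **Knob:** The last picture shows it low over the panel and upright. It was about 1 pixel from the predicted shift since the hover picture.
- **Lotion bottle and cream jar:** A before/after comparison of their image areas showed little change.
- **Compact:** Its area changed noticeably in brightness (mean difference 38). I only noticed after handing in and could not take another picture. During the grasp it stood in its original place. The arm never went near it at low height, so I think it is the arm's shadow on the white lid, but I have not confirmed that.

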